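# Bleed the dry box, free its sagging bolt and hold the gate ajar

## Robot

A 6-joint arm with a two-finger parallel gripper is mounted at the origin on the work surface. World frame = base frame: x ahead of the robot, y to its left, z up, the work surface at z = 0. Lengths are in m, angles in rad, forces in N, time in s.
With the tool pointing down it reaches from about 0.35 to 0.975 m from the base axis. Payload 4.9 kg.
Tool frame: the origin (TCP) lies midway between the tips of the shut fingers; the grasp point (between the pads) lies 19 mm behind it; z points along the fingers, y is the direction in which the jaws open and shut (so a half turn about z gives the same grasp; the last joint's range is limited). The gripper opens to 85 mm and grips with 20 to 120 N. Pads are 22 mm wide; open, the fingers measure 114 mm over their backs; the gripper's body (76 mm by 85 mm) begins 54 mm behind the grasp point. The pads swing forward as they close: fully open they stand 13 mm farther back than shut.
Start: joints at [1.207, 0.053, 1.613, -0, 1.476, -0.119], TCP at [0.151, 0.606, 0.194] pointing down, gripper open.
Joint ranges: [-3.01, 3.01], [-1.01, 2.22], [0.06, 2.58], [-1.02, 4.17], [0.09, 2.62], [-3.14, 3.14]. Speed limits (rad/s): [2.57, 2.57, 3.14, 3.14, 3.14, 3.14].

## Interface

Orientations are given as a rotation vector (axis times angle).
In Python, from station import ctrl gives the robot as it stands.
- The arm moves only by the tool jog_arm, never from a script. Its argument "steps" is a list of rows, each an object of numbers: "dx", "dy", "dz": the shift along the world's x, y, z in units of 60 mm (1.0 is 60 mm); "twist": the turn about the world's z in units of 10 degrees (1.0 is 10 degrees). A call has 1 to 5 rows; each row is the pose to reach, as a shift and turn from the pose measured when the call began; what a row does not reach only later rows make up. A row lasts 1/8 s, in which the tool goes at most 62.5 mm and 10.7 degrees, less where a joint would pass 70% of its speed; a pose out of reach is approached as far as the arm can. A call with a gripper value outside its range is refused whole. "gripper" is the closure in counts, from 0 (fully open) to 255 (shut), set as the call begins (left out, the last holds). The fingers move at their own pace and stop on an object; "newtons" is the grip in N (left out, the last holds). Time passes only in rows, so rows that repeat a pose let the fingers close. It gives the time, the measured TCP pose, the force and the opening at its end, in the units of the state.
- ctrl.get_obs(): the state, without advancing time (a new reading comes with each control period).
- ctrl.get_image(name): name is "scene" or "top"; returns a dict with "frame" (480x640x3 uint8, red, green, blue), "range_z" (480x640 float32, m along the optical axis (not along the pixel's ray), 0 where there is no reading), "fx", "fy", "cx", "cy" (pixels), "extrinsics" (4x4, takes a point from camera to world coordinates). Camera axes: x right, y down, z forward; pixel columns grow to the right and rows downward; lengths in m; the calibration is good to about 2 mm. A picture is of the moment at which its call begins.
- ctrl.finish_job(): hands the job in, once; it reports no verdict.
The state is a dict: "t": time; "q": joint angles; "dq": joint speeds; "effort": joint torques, N m; "tool_pos": TCP position; "tool_rot": TCP orientation; "contact_force": force on the tool from outside, world axes, zero at the start; "wrist_torque": the same for the moment, N m; "opening": finger opening in m.
Only numpy, scipy, OpenCV 4.12 (cv2) and the standard library are available. Lean on these libraries where they do the work, as an engineer would, in place of code of your own. Each camera call takes 0.05 s, during which the arm holds its last target.

## Task

Bleed the dry box before opening it: pull the black knob of the bleed valve all the way out, then push it fully home again. Then lift the sagging barrel bolt on top of the gate so that its nose clears the bent-up lip of the keeper while you draw it right back towards the hinge (do not force it past the lip), and pull the gate open until its free edge stands about 80 mm out from where it was shut. The gate closes by itself, so finish while the gripper is still holding it there, steady, and leave the other things where they are.

Things in the scene. Friction and masses are not known exactly. Their poses are not given: they have to be found in the camera images.
- dry_box: The dry box, fixed to the bench: a clear box with aluminium frame, 200 mm deep (its x), 300 mm wide (its y), clear lid top 110 mm above the bench. Origin: centre of its underside. The gate is in its front, which looks to its own -x, towards the robot; z is up. Turned by up to 0.2 rad either way. Its two front posts, 30 mm wide, are 120 mm tall.
- keeper_lip (a point): Middle of the top edge of the keeper's lip. The keeper, of dark steel, is fixed on top of the box's front post at the -y end: the bent-up lip, 4 mm thick and 34 mm wide, stands across the bolt's way just inside its nose, its top 138 mm above the bench; two upright cheeks, 18 mm before and behind this point, 170 mm above the bench at their tops, keep the gate shut while the nose is between them.
- gate: The gate: an aluminium frame with clear pane, 236 mm wide, 20 mm thick, from 12 to 120 mm above the bench, between the front posts. Origin on its vertical hinge line (box x = -110, y = 120 mm) at bench level; when shut its axes are the box's; as it opens it turns clockwise seen from above. The bolt rides on its top edge in two staples, tops at 174 mm, 26 mm across, centred at x = 12, y = -197 and -98 mm.
- gate_hinge (a point): A point on the vertical hinge line of the gate, 120 mm above the bench.
- gate_edge (a point): Middle of the gate's thickness at its free edge, at the top of the gate, 120 mm above the bench, 238 mm from the hinge line. The gate swings out to the box's -x, towards the robot. A closer spring pulls it shut all the time (0.125 N m when shut, plus 0.5 N m per rad), so it closes by itself when let go.
- gate_shut (a point): Fixed point of the box: where gate_edge lies when the gate is shut.
- bolt (a joint): How far the bolt is drawn along the gate towards the hinge (box +y when the gate is shut), m: 0 fully in the keeper, 0.045 drawn right back. Rubs with 1.2 N, stays where left; a dark shoe under the rod slides along with it. Starts at 0 to 0.003. While the bolt hangs down, its nose meets the keeper's lip at 0.004 and goes no further; the nose is wholly past the lip at 0.020.
- bolt_lift (a joint): How far the bolt is lifted in its loose staples, m: 0 hanging down (as it falls by its own weight of about 2 N), 0.018 at most. Its nose clears the lip of the keeper when lifted more than 0.007.
- bolt_nose (a point): Centre of the underside of the bolt's square nose, 26 x 28 mm and 12 mm long along the gate, at the end of the rod; 131 mm above the bench when the bolt hangs down in the keeper. The rod is 12 mm thick, its axis 14 mm above this point.
- bleed_block: The bleed valve, fixed to the bench left or right of the dry box: a plain grey block, 60 x 60 mm, 75 mm tall, with one black slide knob on its front face, which looks to its own -x. Origin: centre of its underside; z up. Turned by up to 0.3 rad either way.
- bleed_knob (a joint): How far the knob of the bleed valve is pulled out, m, along the block's -x: 0 fully home, 0.030 fully out. A sprung detent holds it at both ends; about 5 N takes it out of either one, and in between it rubs with 0.8 N.
- bleed_grip (a point): Centre of the black knob: a round disc 30 mm across and 16 mm thick, its axis level along the block's x, 55 mm above the bench; when home the centre is 35 mm out from the block's front face, and between them is a bare stem 10 mm thick.
- bolt_grip (a point): The place to grip on the bolt's knob: an upright round steel stem, 16 mm thick, that rises from the bolt rod, with a round cap 28 mm across and 10 mm thick on its top. This point is on the stem's axis, 15 mm under the underside of the cap, 55 mm above the rod's axis, and 200 mm above the bench when the bolt hangs down. It moves with the bolt and the gate; at first it lies 55 mm to the box's -y.
- solvent_jar: Bystander: a closed jar, 60 mm across, 95 mm tall, white cap; origin at the centre of its underside.
- sample_dish: Bystander: a clear flat round dish, 80 mm across, 20 mm tall, standing on the lid of the dry box; origin at the centre of its underside.
- screwdriver: Bystander: a screwdriver lying on the bench in front of the dry box, towards its hinge side; origin midway along the underside, length along its x.
- mask_plate: Bystander: an eight-sided metal plate, 100 mm across, 8 mm thick, flat on the bench; origin at the centre of its underside.
- screw_tray: Bystander: a grey tray with three pockets, 80 x 110 x 25 mm; origin at the centre of its underside.
- post_holder: Bystander: a dark metal post on a round foot, 50 mm across, 55 mm tall; origin at the centre of its underside.
- lens_cell: Bystander: a dark metal disc, 36 mm across, 20 mm tall, standing on the lid of the dry box; origin at the centre of its underside.
Things that resemble listed ones, but are neither listed nor needed, are in the scene too. What is shaped like the bleed_block but red is not meant.

How it is judged:
On the way, in this order (a step that is already met when the one before it is completed fails the run):
1. the bleed knob is pulled out to its end (value of joint bleed_knob above 0.026 m), for 0.2 s.
2. the bleed knob is pushed home again (value of joint bleed_knob below 0.004 m), for 0.2 s.
3. the bolt is drawn back past the keeper (value of joint bolt above 0.03 m), for 0.1 s.
At the end, for the whole second after the job is handed in: The gate is held steady (turning slower than 0.4 rad/s) with its free edge 50 to 110 mm out from where it was shut, the fingers are holding the gate or its bolt (contact force over 0.5 N), the bolt is still drawn back by more than 26 mm and the bleed knob is home to within 4 mm (horizontal distance between gate_edge and gate_shut between 0.05 and 0.11 m and angular speed of gate below 0.4 rad/s and value of joint bolt above 0.026 m and value of joint bleed_knob below 0.004 m and contact force between the fingers and gate above 0.5 N); the arm keeps its last pose, push and grip.
It fails at once if the gate is forced open with its bolt still in the keeper (horizontal distance between gate_edge and gate_shut above 0.015 m and value of joint bolt below 0.012 m).
It fails at once if the bolt is forced past the lip of the keeper without being lifted (value of joint bolt between 0.007 and 0.014 m and value of joint bolt_lift below 0.004 m).
It fails at once if a bystander is moved by more than 30 mm (distance of any of solvent_jar, sample_dish, screwdriver, mask_plate, screw_tray, post_holder, lens_cell from where it was at the start of the episode above 0.03 m).
It also fails if it takes over 48 s, if anything falls off the work surface, if the arm or the gripper's body presses on something with over 40 N, if the wrist force passes 120 N, or if a joint passes its speed limit or range.

## Working session

There is one attempt and no reset: what is moved stays moved. The work goes in short steps, Python scripts to look and compute and a tool call to move; the robot and the scene stay as the last step left them, time stands still between calls to the robot, and variables do not carry over. Pictures are saved under pics/ and viewed, and the job is handed in when it is done.

Besides the shell and the picture viewer there is one more tool, called after "Call:" in YAML: its name, and indented under it one key for each argument. jog_arm: Moves the arm, as the interface text tells. Its arguments: {"type":"object","properties":{"steps":{"type":"array"},"gripper":{"type":"number"},"newtons":{"type":"number"}},"required":["steps"]}

```bash
mkdir -p pics; ls; cat > h.py <<'E'
import numpy as np, cv2
from station import ctrl
def grab(n,tag):
    im=ctrl.get_image(n)
    cv2.imwrite(f'pics/{tag}.png',im['frame'][:,:,::-1])
    np.savez(f'{tag}.npz',**{k:np.array(v) for k,v in im.items()})
    return im
def pts(im):
    z=im['range_z'];v,u=np.mgrid[:480,:640]
    P=np.stack([(u-im['cx'])/im['fx']*z,(v-im['cy'])/im['fy']*z,z,np.ones_like(z)],-1)
    W=(P@np.array(im['extrinsics']).T)[...,:3]
    W[z==0]=np.nan
    return W
def ld(tag): return dict(np.load(f'{tag}.npz'))
E
python3 - <<'E'
from h import *
o=ctrl.get_obs();print(o)
for n in('scene','top'):
    im=grab(n,n+'0');print(np.round(im['extrinsics'],3),im['fx'])
E
```

```text
pics
{'t': 0.0, 'q': array([ 1.20701631e+00,  5.33470808e-02,  1.61431048e+00,  3.65217551e-05,
        1.47600911e+00, -1.18996662e-01]), 'dq': array([ 0.00016472, -0.00079199,  0.00042987,  0.00027082,  0.00022123,
        0.00011981]), 'effort': array([-1.75155146e-03, -3.93661094e+01, -3.70183611e+01, -1.90007281e-04,
        6.93278213e-03,  2.87763434e-06]), 'tool_pos': array([0.15119909, 0.60570604, 0.19295933]), 'tool_rot': array([-0.38348596, -3.11756256,  0.00314922]), 'contact_force': array([-0.02006947,  0.18770445, -0.54752905]), 'wrist_torque': array([-0.0369511 , -0.04088677, -0.03195726]), 'opening': 0.08531064840050001}
[[ 0.218  0.526 -0.822  1.312]
 [ 0.976 -0.105  0.192 -0.182]
 [ 0.015 -0.844 -0.537  0.647]
 [ 0.     0.     0.     1.   ]] 477.1190456911719
[[-0.008 -0.991  0.131  0.334]
 [-1.     0.008  0.003 -0.029]
 [-0.004 -0.131 -0.991  1.64 ]
 [ 0.     0.     0.     1.   ]] 595.5362487025482
```

View pics/scene0.png

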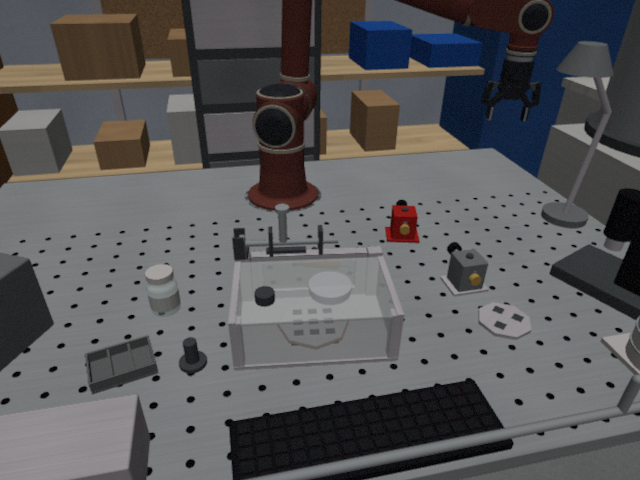

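View pics/top0.png

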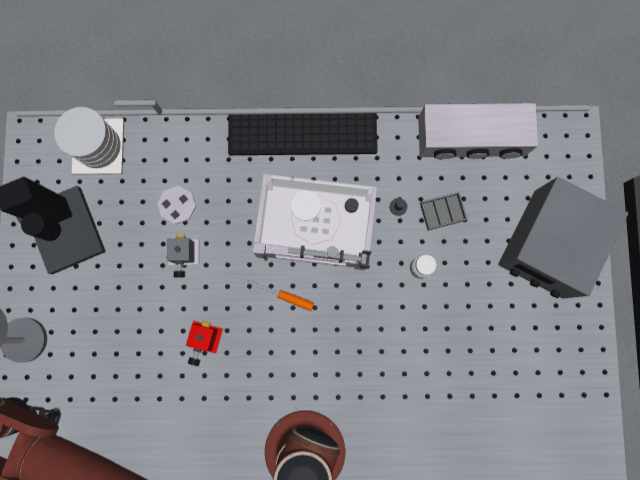

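Scene: the box is ahead of the robot at top px (315,222), with the bolt knob at about (333,252). The grey bleed block is at (180,250) with its black knob at (179,273), and the red decoy at (203,338) is in front of it.

```bash
python3 - <<'E'
from h import *
for t,(x0,y0,x1,y1) in dict(top0=(150,160,400,380),scene0=(220,190,500,370)).items():
    im=ld(t)
    f=im['frame'][y0:y1,x0:x1,::-1]
    cv2.imwrite(f'pics/{t}z.png',cv2.resize(f,None,fx=2.8,fy=2.8,interpolation=cv2.INTER_CUBIC)[:600,:800])
    W=pts(im)
    np.set_printoptions(precision=3,suppress=True)
im=ld('top0');W=pts(im)
S=ld('scene0');V=pts(S)
# block top
for nm,A,I in (('top',W,im),('scene',V,S)):
    m=(abs(A[...,2]-.075)<.006)&(A[...,1]>.2)&(A[...,1]<.45)&(A[...,0]>.4)&(A[...,0]<.7)
    f=I['frame'].astype(int); g=m&(f.max(-1)-f.min(-1)<40)
    p=A[g][:,:2].astype(np.float32)
    print(nm,g.sum(),cv2.minAreaRect(p),p.mean(0))
    # knob
    k=(A[...,2]>.035)&(A[...,2]<.08)&(f.max(-1)<60)&(A[...,1]>.2)&(A[...,1]<.45)&(A[...,0]>.4)&(A[...,0]<.62)
    q=A[k];print('knob',k.sum(),q.mean(0),q.min(0),q.max(0))
    # things above .16 near box front
    k=(A[...,2]>.19)&(A[...,2]<.24)&(A[...,0]>.4)&(A[...,0]<.8)&(abs(A[...,1])<.25)
    q=A[k];print('bknob',k.sum(),q.mean(0),q.min(0),q.max(0))
E
```

```text
top 476 ((0.5141746997833252, 0.32963475584983826), (0.10225152224302292, 0.059694673866033554), 0.8791720271110535) [0.532 0.33 ]
knob 141 [0.504 0.315 0.06 ] [0.463 0.299 0.036] [0.56  0.356 0.08 ]
bknob 106 [ 0.507 -0.074  0.225] [ 0.494 -0.088  0.215] [ 0.52  -0.062  0.235]
scene 476 ((0.513674259185791, 0.3286300599575043), (0.10594502091407776, 0.061171941459178925), 0.10846083611249924) [0.538 0.327]
knob 564 [0.538 0.317 0.058] [0.458 0.297 0.035] [0.575 0.36  0.08 ]
bknob 213 [ 0.511 -0.076  0.214] [ 0.492 -0.089  0.19 ] [ 0.521 -0.063  0.226]
```

View pics/top0z.png

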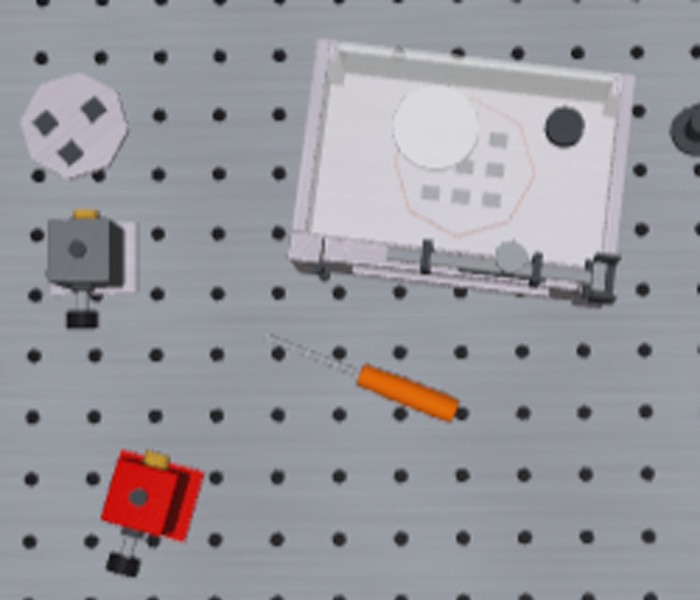

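View pics/scene0z.png

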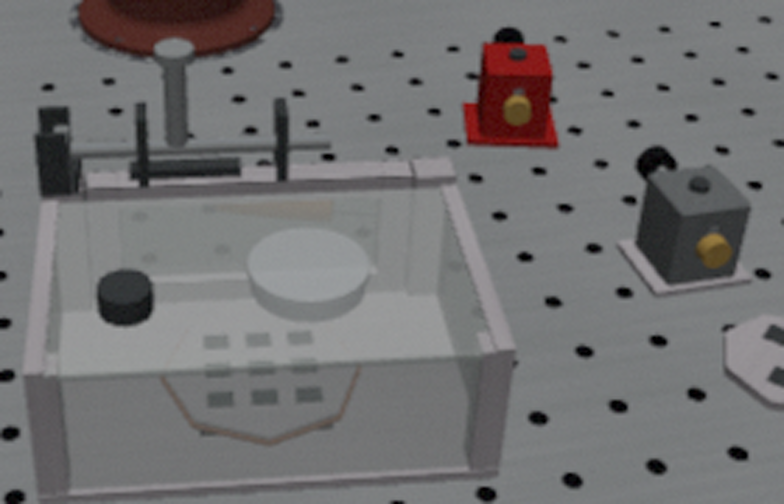

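```bash
python3 - <<'E'
from h import *
np.set_printoptions(precision=4,suppress=True)
im=ld('top0');W=pts(im)
S=ld('scene0');V=pts(S)
for nm,A,I in (('top',W,im),('scene',V,S)):
    print('==',nm)
    f=I['frame'].astype(int);sat=f.max(-1)-f.min(-1)
    x,y,z=A[...,0],A[...,1],A[...,2]
    c=lambda m:(m.sum(),A[m].mean(0),A[m].min(0),A[m].max(0))
    print('cap',c((z>.218)&(z<.24)&(x>.4)&(x<.6)&(abs(y)<.25)))
    g=(abs(z-.075)<.006)&(y>.29)&(y<.36)&(x>.51)&(x<.62)&(sat<40)&(f.max(-1)>60)
    print('block',cv2.minAreaRect(A[g][:,:2].astype(np.float32)),c(g))
    k=(z>.035)&(z<.075)&(f.max(-1)<70)&(y>.27)&(y<.38)&(x>.4)&(x<.51)
    print('knob',c(k))
    r=(z>.02)&(z<.1)&(y>.2)&(y<.38)&(x>.25)&(x<.44)
    print('red',c(r))
    # box wall tops
    b=(z>.104)&(z<.124)&(x>.45)&(x<.8)&(abs(y)<.25)
    p=A[b][:,:2].astype(np.float32)
    print('box',b.sum(),cv2.minAreaRect(p))
    st=(z>.16)&(z<.18)&(x>.4)&(x<.6)&(abs(y)<.25)
    q=A[st]
    n,l,s,cc=cv2.connectedComponentsWithStats(st.astype(np.uint8))
    for i in range(1,n):
        if s[i,4]>2: print('  hi',s[i,4],A[l==i].mean(0),A[l==i].min(0)[:2],A[l==i].max(0)[:2])
    d=(z>.13)&(z<.215)&(x>.4)&(x<.6)&(abs(y)<.2)
    q=A[d][:,:2].astype(np.float32)
    l=cv2.fitLine(q,cv2.DIST_HUBER,0,.01,.01).ravel();print('rod line',l,'yaw',np.arctan2(-l[0],l[1]),(d.sum()))
E
```

```text
== top
cap (np.int64(102), array([ 0.5072, -0.0742,  0.2254]), array([ 0.4949, -0.0881,  0.219 ]), array([ 0.5199, -0.0617,  0.2354]))
block ((0.5375478863716125, 0.33113980293273926), (0.05820629373192787, 0.054290659725666046), 89.34420013427734) (np.int64(402), array([0.5374, 0.3311, 0.0751]), array([0.5102, 0.3017, 0.0692]), array([0.5649, 0.36  , 0.0808]))
knob (np.int64(90), array([0.4816, 0.3259, 0.062 ]), array([0.463 , 0.2998, 0.0356]), array([0.5093, 0.356 , 0.075 ]))
red (np.int64(718), array([0.3032, 0.2659, 0.07  ]), array([0.2509, 0.2331, 0.0202]), array([0.3475, 0.3035, 0.0884]))
box 7216 ((0.6027413606643677, -0.033322691917419434), (0.3003341257572174, 0.21888244152069092), 82.75448608398438)
  hi 35 [ 0.5166 -0.0004  0.1737] [ 0.5041 -0.0058] [0.5295 0.0042]
  hi 32 [ 0.5034 -0.0984  0.1744] [ 0.4911 -0.1026] [ 0.5159 -0.0948]
  hi 20 [ 0.5137 -0.1626  0.1688] [ 0.5115 -0.1728] [ 0.5164 -0.1525]
  hi 39 [ 0.4866 -0.1551  0.1652] [ 0.4756 -0.1662] [ 0.5046 -0.147 ]
rod line [ 0.1253  0.9921  0.5057 -0.0796] yaw -0.12566264 516
== scene
cap (np.int64(117), array([ 0.5
[... 396 characters left out ...]
0.2993, 0.0417]), array([0.5099, 0.3423, 0.0742]))
red (np.int64(746), array([0.3203, 0.2601, 0.0577]), array([0.2514, 0.2304, 0.0201]), array([0.3479, 0.3016, 0.0844]))
box 10318 ((0.6028571724891663, -0.034733593463897705), (0.30035141110420227, 0.2174888700246811), 82.72518157958984)
  hi 59 [ 0.5205 -0.0024  0.1709] [ 0.5    -0.0068] [0.5296 0.0038]
  hi 52 [ 0.509  -0.1003  0.1713] [ 0.4909 -0.1044] [ 0.5183 -0.0949]
  hi 62 [ 0.4781 -0.1594  0.1663] [ 0.4716 -0.1696] [ 0.4822 -0.148 ]
  hi 76 [ 0.5108 -0.0757  0.1699] [ 0.5045 -0.0833] [ 0.5168 -0.0671]
  hi 62 [ 0.5133 -0.163   0.1656] [ 0.4915 -0.1739] [ 0.5186 -0.151 ]
rod line [ 0.1133  0.9936  0.5098 -0.0866] yaw -0.113517955 1365
```

```bash
python3 - <<'E'
from h import *
np.set_printoptions(precision=4,suppress=True)
for t in('top0','scene0'):
    I=ld(t);A=pts(I);x,y,z=A[...,0],A[...,1],A[...,2]
    c=lambda m:(m.sum(),A[m].mean(0),A[m].min(0),A[m].max(0))
    k=(z>.045)&(z<.075)&(y>.27)&(y<.38)&(x>.4)&(x<.488)
    print('knob',c(k)); print(np.percentile(A[k],[5,50,95],axis=0))
    b=(z>.069)&(z<.081)&(y>.28)&(y<.38)&(x>.495)&(x<.6)
    print('blk',cv2.minAreaRect(A[b][:,:2].astype(np.float32)),c(b))
from scipy.spatial.transform import Rotation as R
o=ctrl.get_obs();print(R.from_rotvec(o['tool_rot']).as_matrix())
E
```

```text
knob (np.int64(77), array([0.4723, 0.3273, 0.066 ]), array([0.463 , 0.3157, 0.0539]), array([0.486 , 0.3424, 0.075 ]))
[[0.4635 0.3164 0.0571]
 [0.4717 0.3268 0.0668]
 [0.4836 0.3406 0.0731]]
blk ((0.5327723622322083, 0.3299201726913452), (0.06505180895328522, 0.059694673866033554), 0.8791720867156982) (np.int64(448), array([0.5355, 0.3304, 0.075 ]), array([0.5003, 0.2998, 0.069 ]), array([0.5649, 0.3602, 0.0808]))
knob (np.int64(118), array([0.4732, 0.3241, 0.0627]), array([0.4584, 0.3128, 0.0482]), array([0.4846, 0.3423, 0.0708]))
[[0.4619 0.3139 0.0527]
 [0.4752 0.3233 0.0633]
 [0.4806 0.3381 0.0699]]
blk ((0.5352863073348999, 0.3286709487438202), (0.06272078305482864, 0.061171941459178925), 0.10846083611249924) (np.int64(463), array([0.5396, 0.3265, 0.0746]), array([0.5039, 0.2981, 0.069 ]), array([0.5666, 0.3593, 0.081 ]))
[[-0.9702  0.2424 -0.0007]
 [ 0.2424  0.9702 -0.0018]
 [ 0.0002 -0.0019 -1.    ]]
```

Call:
jog_arm:
  steps:
    - {"dx": 0.8, "dy": -0.65, "twist": 0.3}
    - {"dx": 1.6, "dy": -1.3, "twist": 0.6}
    - {"dx": 2.4, "dy": -2.0, "twist": 0.9}
    - {"dx": 3.2, "dy": -2.7, "twist": 1.2}
    - {"dx": 4.0, "dy": -3.4, "twist": 1.5}
  gripper: 0
  newtons: 60

```text
validation failed for argument at $.st...
```

Call:
jog_arm:
  steps:
    - {"dx": 0.8, "dy": -0.65, "dz": 0.0, "twist": 0.3}
    - {"dx": 1.6, "dy": -1.3, "dz": 0.0, "twist": 0.6}
    - {"dx": 2.4, "dy": -2.0, "dz": 0.0, "twist": 0.9}
    - {"dx": 3.2, "dy": -2.7, "dz": 0.0, "twist": 1.2}
    - {"dx": 4.0, "dy": -3.4, "dz": 0.0, "twist": 1.5}
  gripper: 0
  newtons: 60

```text
t: 0.72
tool_pos: [0.3893, 0.4027, 0.1926]
tool_rot: [0.03, -3.141, 0.003]
contact_force: [0.3, 0.5, -0.3]
opening: 0.0854
```

Call:
jog_arm:
  steps:
    - {"dx": 0.67, "dy": -0.62, "dz": 0.0, "twist": 0.0}
    - {"dx": 1.34, "dy": -1.24, "dz": 0.0, "twist": 0.0}
    - {"dx": 1.34, "dy": -1.24, "dz": -0.8, "twist": 0.0}
    - {"dx": 1.34, "dy": -1.24, "dz": -1.3, "twist": 0.0}
    - {"dx": 1.34, "dy": -1.24, "dz": -1.3, "twist": 0.0}

```text
t: 1.35
tool_pos: [0.4674, 0.3267, 0.1108]
tool_rot: [0.029, -3.134, 0.008]
contact_force: [0.2, 0.0, 0.2]
opening: 0.085
```

```bash
python3 - <<'E'
from h import *
a=grab('scene','s1')['frame'][160:320,380:540,::-1];b=grab('top','t1')['frame'][200:360,110:270,::-1]
cv2.imwrite('pics/c1.png',cv2.resize(np.hstack([a,b]),None,fx=2.5,fy=2.5,interpolation=cv2.INTER_CUBIC))
E
```

```text
(no output)
```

View pics/c1.png

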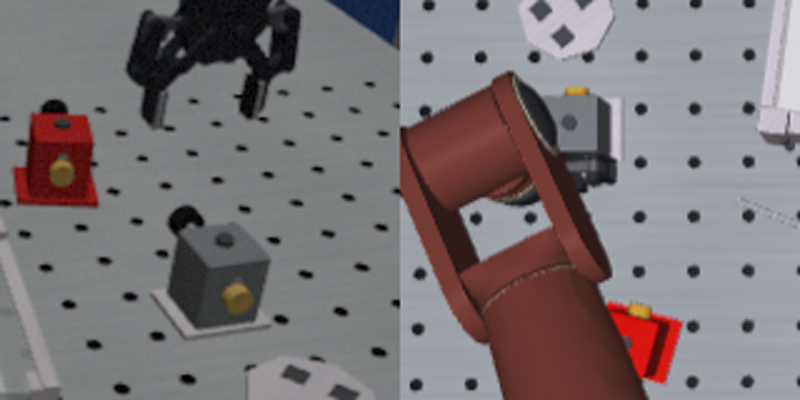

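The open gripper stands above the grey knob, at scene crop (185,220), and is clear of everything. Next I descend and grip.

Call:
jog_arm:
  steps:
    - {"dx": 0.04, "dy": 0.03, "dz": -0.5, "twist": 0.0}
    - {"dx": 0.04, "dy": 0.03, "dz": -1.0, "twist": 0.0}
    - {"dx": 0.04, "dy": 0.03, "dz": -1.25, "twist": 0.0}
    - {"dx": 0.04, "dy": 0.03, "dz": -1.25, "twist": 0.0}

```text
t: 1.95
tool_pos: [0.4722, 0.3304, 0.0404]
tool_rot: [0.031, -3.141, 0.003]
contact_force: [-0.3, -0.0, -0.4]
opening: 0.0853
```

Call:
jog_arm:
  steps:
    - {"dx": 0.0, "dy": 0.0, "dz": 0.0, "twist": 0.0}
    - {"dx": 0.0, "dy": 0.0, "dz": 0.0, "twist": 0.0}
    - {"dx": 0.0, "dy": 0.0, "dz": 0.0, "twist": 0.0}
    - {"dx": 0.0, "dy": 0.0, "dz": 0.0, "twist": 0.0}
    - {"dx": 0.0, "dy": 0.0, "dz": 0.0, "twist": 0.0}
  gripper: 255
  newtons: 50

```text
t: 2.58
tool_pos: [0.4722, 0.3304, 0.0405]
tool_rot: [0.03, -3.141, 0.003]
contact_force: [-0.3, 0.2, -0.2]
opening: -0.0
```

```bash
python3 - <<'E'
from h import *
o=ctrl.get_obs();print(o['t'],o['tool_pos'],o['opening'],o['contact_force'])
a=grab('scene','s2')['frame'][160:320,380:540,::-1]
cv2.imwrite('pics/c2.png',cv2.resize(a,None,fx=3.5,fy=3.5,interpolation=cv2.INTER_CUBIC))
E
```

```text
2.575 [0.47223457 0.33037124 0.04047414] -3.9835593177392744e-05 [-0.26421032  0.20161927 -0.21677575]
```

View pics/c2.png

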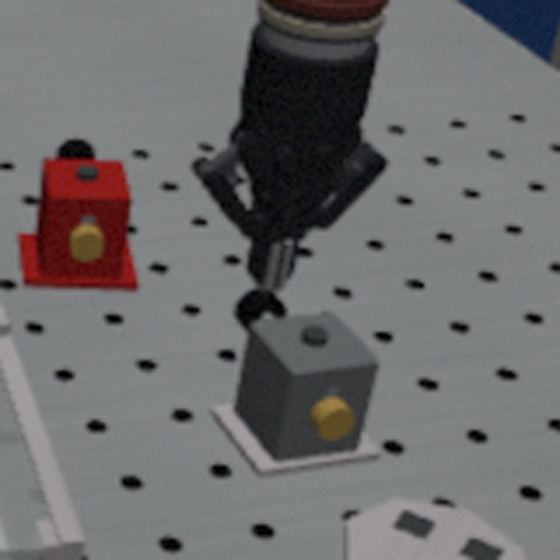

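```bash
python3 - <<'E'
from h import *
np.set_printoptions(precision=4,suppress=True)
I=ld('s2');A=pts(I);E=np.array(I['extrinsics'])
def pr(p):
    c=np.linalg.inv(E)@np.r_[p,1];return I['fx']*c[0]/c[2]+I['cx'],I['fy']*c[1]/c[2]+I['cy']
o=ctrl.get_obs()
print('tcp px',pr(o['tool_pos']),'knob px',pr([.47,.3285,.055]))
for r in range(224,256,3): 
    print(r,[ (A[r,c].round(3).tolist()) for c in (452,455,458,461)])
E
```

```text
tcp px (np.float64(453.84851821538496), np.float64(255.08609627108927)) knob px (np.float64(453.72159380933294), np.float64(249.4072394241857))
224 [[0.482, 0.305, 0.132], [0.48, 0.313, 0.13], [0.482, 0.32, 0.13], [0.473, 0.332, 0.124]]
227 [[0.48, 0.308, 0.123], [0.48, 0.315, 0.122], [0.487, 0.318, 0.126], [0.476, 0.332, 0.118]]
230 [[0.463, 0.319, 0.104], [0.478, 0.318, 0.113], [0.484, 0.322, 0.116], [0.481, 0.331, 0.113]]
233 [[0.472, 0.315, 0.102], [0.48, 0.318, 0.106], [0.483, 0.323, 0.107], [0.482, 0.332, 0.106]]
236 [[0.476, 0.314, 0.097], [0.48, 0.319, 0.098], [0.48, 0.327, 0.097], [0.481, 0.333, 0.097]]
239 [[0.479, 0.314, 0.09], [0.479, 0.321, 0.089], [0.482, 0.327, 0.091], [0.482, 0.334, 0.09]]
242 [[0.355, 0.389, -0.002], [0.478, 0.323, 0.08], [0.483, 0.328, 0.083], [0.363, 0.41, 0.0]]
245 [[0.473, 0.32, 0.07], [0.474, 0.327, 0.07], [0.471, 0.336, 0.067], [0.375, 0.405, -0.001]]
248 [[0.478, 0.319, 0.065], [0.479, 0.326, 0.065], [0.48, 0.333, 0.064], [0.389, 0.397, -0.0]]
251 [[0.476, 0.321, 0.056], [0.481, 0.326, 0.058], [0.507, 0.317, 0.075], [0.505, 0.326, 0.073]]
254 [[0.515, 0.299, 0.075], [0.517, 0.305, 0.076], [0.518, 0.312, 0.075], [0.52, 0.318, 0.076]]
```

The fingers shut on nothing. The picture shows their tips above the knob, at z about 0.08, while the state reports TCP z 0.040. I'll check this offset.

```bash
python3 - <<'E'
from h import *
np.set_printoptions(precision=4,suppress=True)
for t,tp in(('scene0',(.1512,.6057,.193)),('s1',(.4674,.3267,.1108)),('s2',(.4722,.3304,.0405))):
    I=ld(t);A=pts(I);f=I['frame'].astype(int)
    d=np.hypot(A[...,0]-tp[0],A[...,1]-tp[1])
    m=(d<.075)&(A[...,2]>tp[2]-.05)&(f.max(-1)<110)&(A[...,2]>.02)
    if t!='scene0': m&=(A[...,2]>.078)
    z=A[m];print(t,m.sum(),np.percentile(z[:,2],[0,1,5,20]))
    lo=z[z[:,2]<np.percentile(z[:,2],8)];print(lo.mean(0),lo.min(0),lo.max(0))
o=ctrl.get_obs();print(o['q'],o['t'])
I=grab('top','t2');A=pts(I)
cv2.imwrite('pics/c3.png',cv2.resize(I['frame'][200:360,110:310,::-1],None,fx=3.5,fy=3.5))
E
```

```text
scene0 3950 [0.2438 0.2546 0.2845 0.3267]
[0.1563 0.6025 0.2753] [0.1258 0.5308 0.2438] [0.1813 0.6724 0.2969]
s1 7785 [0.0782 0.1701 0.2083 0.2568]
[0.4751 0.3256 0.1918] [0.4525 0.2518 0.0782] [0.5416 0.3998 0.2209]
s2 6893 [0.0781 0.0907 0.1324 0.1926]
[0.4817 0.3275 0.1207] [0.4558 0.2811 0.0781] [0.5443 0.3759 0.1473]
[ 0.4822  0.084   1.8496 -0.0017  1.2095 -1.1073] 2.625
```

View pics/c3.png

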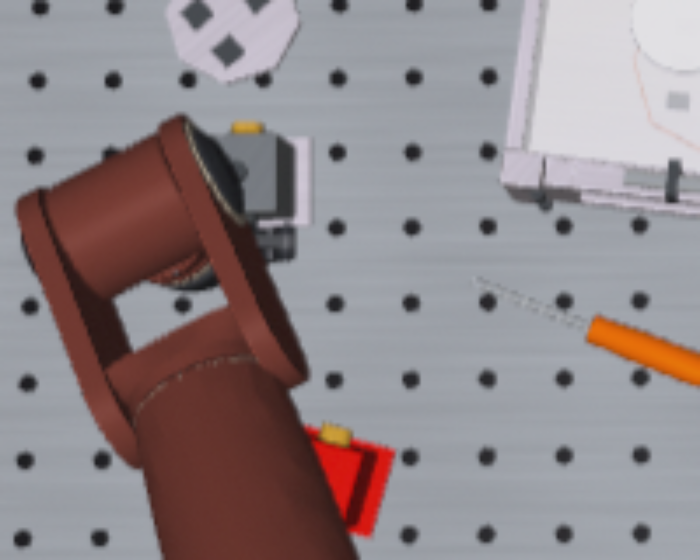

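```bash
python3 - <<'E'
from h import *
np.set_printoptions(precision=4,suppress=True)
I=ld('s2');A=pts(I);x,y,z=A[...,0],A[...,1],A[...,2]
for a,b in((.076,.08),(.08,.085),(.085,.09),(.09,.1),(.1,.11),(.11,.12)):
    m=(z>a)&(z<b)&(x>.45)&(x<.495)&(y>.28)&(y<.37)
    if m.sum(): print(a,m.sum(),A[m].mean(0),A[m].min(0),A[m].max(0))
I=ld('scene0');A=pts(I);x,y,z=A[...,0],A[...,1],A[...,2]
m=(abs(x-.15)<.06)&(abs(y-.606)<.08)&(z>.2)&(z<.29)
for s in(-1,1):
    q=A[m&((y-.606)*s>.02)];q=q[np.argsort(q[:,2])];print(len(q),q[:6].tolist())
E
```

```text
0.076 5 [0.4766 0.3258 0.0785] [0.4687 0.3222 0.077 ] [0.4806 0.3354 0.0798]
0.08 14 [0.4772 0.3234 0.0831] [0.4656 0.3161 0.0805] [0.4828 0.3354 0.0848]
0.085 18 [0.4788 0.3254 0.0876] [0.4668 0.3141 0.0855] [0.4843 0.3405 0.0899]
0.09 55 [0.4772 0.3243 0.0945] [0.4642 0.3135 0.09  ] [0.4845 0.3426 0.0999]
0.1 56 [0.4774 0.3248 0.105 ] [0.4633 0.3138 0.1002] [0.4835 0.3429 0.1097]
0.11 44 [0.4789 0.3249 0.1149] [0.466  0.3115 0.1104] [0.484  0.3461 0.1195]
107 [[0.13732994947666466, 0.5557853060691358, 0.24378835488408873], [0.14543432535415235, 0.5599023858575958, 0.24607319259851168], [0.1374167032630087, 0.5551057269549922, 0.24665596750751767], [0.14674384637603666, 0.5529320668030291, 0.24685720018551416], [0.15044152325603344, 0.5536553630023267, 0.24796242907223892], [0.1446585577237398, 0.5536228923149991, 0.24896220605288966]]
126 [[0.15418520045904516, 0.647334648425214, 0.24403185582770154], [0.16470798045395063, 0.6436692362352063, 0.2446934776746631], [0.16797687735786626, 0.6506867625994319, 0.24532760268419346], [0.1681262387937168, 0.6474512135721704, 0.245551445411613], [0.1657592033849551, 0.648405550518802, 0.24755612033095686], [0.17361104824527995, 0.6403628535677661, 0.24764905981186652]]
```

The camera gives shut tips about 37 mm above the reported TCP, both here and at the start pose (open 0.244 against an expected 0.206). I'll allow for that offset, open, go lower step by step and watch the force.

Call:
jog_arm:
  steps:
    - {"dx": 0.0, "dy": -0.03, "dz": 0.0, "twist": 0.0}
    - {"dx": 0.0, "dy": -0.03, "dz": 0.0, "twist": 0.0}
    - {"dx": 0.0, "dy": -0.03, "dz": 0.0, "twist": 0.0}
    - {"dx": 0.0, "dy": -0.03, "dz": 0.0, "twist": 0.0}
    - {"dx": 0.0, "dy": -0.03, "dz": 0.0, "twist": 0.0}
  gripper: 0

```text
t: 3.3
tool_pos: [0.4722, 0.3286, 0.0404]
tool_rot: [0.03, -3.141, 0.003]
contact_force: [0.4, -0.1, -0.2]
opening: 0.0852
```

Call:
jog_arm:
  steps:
    - {"dx": -0.03, "dy": 0.0, "dz": -0.15, "twist": 0.0}
    - {"dx": -0.03, "dy": 0.0, "dz": -0.3, "twist": 0.0}
    - {"dx": -0.03, "dy": 0.0, "dz": -0.45, "twist": 0.0}
    - {"dx": -0.03, "dy": 0.0, "dz": -0.6, "twist": 0.0}
    - {"dx": -0.03, "dy": 0.0, "dz": -0.6, "twist": 0.0}

```text
t: 3.92
tool_pos: [0.4695, 0.3281, 0.003]
tool_rot: [0.03, -3.139, 0.005]
contact_force: [-1.0, -0.1, 0.3]
opening: 0.0852
```

Call:
jog_arm:
  steps:
    - {"dx": 0.0, "dy": 0.0, "dz": 0.0, "twist": 0.0}
    - {"dx": 0.0, "dy": 0.0, "dz": 0.0, "twist": 0.0}
    - {"dx": 0.0, "dy": 0.0, "dz": 0.0, "twist": 0.0}
    - {"dx": 0.0, "dy": 0.0, "dz": 0.0, "twist": 0.0}
    - {"dx": 0.0, "dy": 0.0, "dz": 0.0, "twist": 0.0}
  gripper: 255
  newtons: 50

```text
t: 4.55
tool_pos: [0.4698, 0.3306, 0.0041]
tool_rot: [0.03, -3.14, -0.003]
contact_force: [-1.5, 6.7, 0.4]
opening: 0.0286
```

```bash
python3 - <<'E'
from h import *
o=ctrl.get_obs();print(o['t'],o['tool_pos'],o['opening'],o['contact_force'])
a=grab('scene','s3')['frame'][160:320,380:540,::-1]
cv2.imwrite('pics/c4.png',cv2.resize(a,None,fx=3.5,fy=3.5,interpolation=cv2.INTER_CUBIC))
E
```

```text
4.55 [0.46979613 0.33063516 0.00408715] 0.028559219731172533 [-1.50400381  6.67789453  0.41876873]
```

View pics/c4.png

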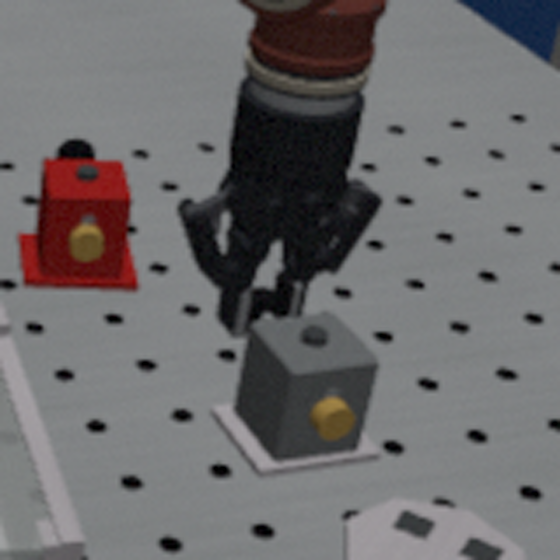

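The jaws hold the black knob (opening 28.6 mm). Now I pull it out.

Call:
jog_arm:
  steps:
    - {"dx": -0.15, "dy": 0.02, "dz": 0.0, "twist": 0.0}
    - {"dx": -0.3, "dy": 0.02, "dz": 0.0, "twist": 0.0}
    - {"dx": -0.42, "dy": 0.02, "dz": 0.0, "twist": 0.0}
    - {"dx": -0.5, "dy": 0.02, "dz": 0.0, "twist": 0.0}
    - {"dx": -0.52, "dy": 0.02, "dz": 0.0, "twist": 0.0}

```text
t: 5.22
tool_pos: [0.4399, 0.3303, 0.0041]
tool_rot: [-0.03, 3.14, -0.001]
contact_force: [7.3, -5.6, -4.0]
opening: 0.0284
```

```bash
python3 - <<'E'
from h import *
o=ctrl.get_obs();print(o['t'],o['tool_pos'],o['opening'],o['contact_force'])
I=grab('scene','s4');a=I['frame'][160:320,380:540,::-1]
A=pts(I);x,y,z=A[...,0],A[...,1],A[...,2]
cv2.imwrite('pics/c5.png',cv2.resize(a,None,fx=3.5,fy=3.5,interpolation=cv2.INTER_CUBIC))
E
```

```text
5.225 [0.43985229 0.33032849 0.00413387] 0.0283768225450768 [ 7.29673596 -5.64722938 -3.97030796]
```

View pics/c5.png

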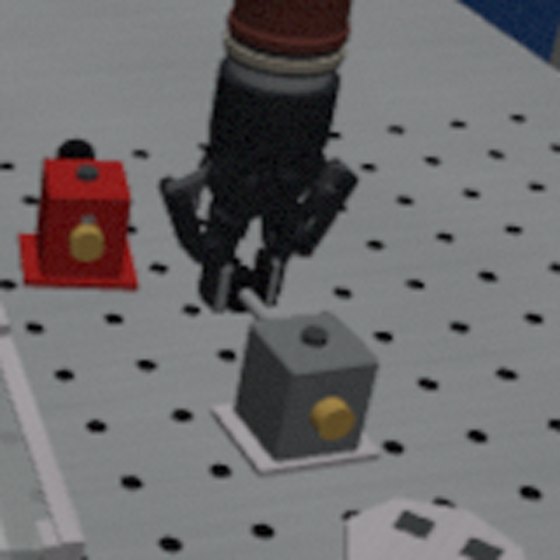

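The knob is out: the stem shows at about (255,305), it travelled 30 mm, and there is end-stop force. I'll hold briefly and then push it home.

Call:
jog_arm:
  steps:
    - {"dx": -0.04, "dy": 0.0, "dz": 0.0, "twist": 0.0}
    - {"dx": -0.04, "dy": 0.0, "dz": 0.0, "twist": 0.0}
    - {"dx": -0.04, "dy": 0.0, "dz": 0.0, "twist": 0.0}

```text
t: 5.65
tool_pos: [0.4401, 0.3302, 0.0042]
tool_rot: [-0.03, 3.133, 0.0]
contact_force: [9.5, -0.2, -7.8]
opening: 0.0281
```

Call:
jog_arm:
  steps:
    - {"dx": 0.15, "dy": 0.0, "dz": 0.0, "twist": 0.0}
    - {"dx": 0.3, "dy": 0.0, "dz": 0.0, "twist": 0.0}
    - {"dx": 0.45, "dy": 0.0, "dz": 0.0, "twist": 0.0}
    - {"dx": 0.56, "dy": 0.0, "dz": 0.0, "twist": 0.0}
    - {"dx": 0.56, "dy": 0.0, "dz": 0.0, "twist": 0.0}

```text
t: 6.28
tool_pos: [0.47, 0.3307, 0.004]
tool_rot: [0.029, -3.14, 0.0]
contact_force: [-15.9, 1.7, 9.3]
opening: 0.0282
```

Call:
jog_arm:
  steps:
    - {"dx": 0.05, "dy": 0.0, "dz": 0.0, "twist": 0.0}
    - {"dx": 0.05, "dy": 0.0, "dz": 0.0, "twist": 0.0}
    - {"dx": 0.05, "dy": 0.0, "dz": 0.0, "twist": 0.0}

```text
t: 6.65
tool_pos: [0.4695, 0.3307, 0.004]
tool_rot: [0.029, -3.131, 0.002]
contact_force: [-14.4, -0.4, 9.9]
opening: 0.0281
```

It is home with the stop reached (-15 N). Next I open, rise and check.

Call:
jog_arm:
  steps:
    - {"dx": 0.0, "dy": 0.0, "dz": 0.0, "twist": 0.0}
    - {"dx": 0.0, "dy": 0.0, "dz": 0.0, "twist": 0.0}
    - {"dx": 0.0, "dy": 0.0, "dz": 0.0, "twist": 0.0}
    - {"dx": 0.0, "dy": 0.0, "dz": 0.0, "twist": 0.0}
    - {"dx": 0.0, "dy": 0.0, "dz": 0.0, "twist": 0.0}
  gripper: 0

```text
t: 7.28
tool_pos: [0.4697, 0.3307, 0.0041]
tool_rot: [0.029, -3.131, 0.002]
contact_force: [0.4, -0.0, 0.1]
opening: 0.0855
```

Call:
jog_arm:
  steps:
    - {"dx": 0.0, "dy": 0.0, "dz": 0.7, "twist": 0.0}
    - {"dx": 0.0, "dy": 0.0, "dz": 1.5, "twist": 0.0}
    - {"dx": 0.0, "dy": 0.0, "dz": 2.5, "twist": 0.0}
    - {"dx": 0.0, "dy": 0.0, "dz": 3.5, "twist": 0.0}
    - {"dx": 0.0, "dy": 0.0, "dz": 4.0, "twist": 0.0}

```text
t: 7.9
tool_pos: [0.4711, 0.3313, 0.2491]
tool_rot: [0.029, -3.137, -0.002]
contact_force: [0.7, -0.6, 0.1]
opening: 0.0855
```

```bash
python3 - <<'E'
from h import *
np.set_printoptions(precision=4,suppress=True)
o=ctrl.get_obs();print(o['t'],o['tool_pos'],o['opening'],o['contact_force'])
I=grab('scene','s5');a=I['frame'][160:320,380:540,::-1]
A=pts(I);x,y,z=A[...,0],A[...,1],A[...,2]
k=(z>.045)&(z<.075)&(y>.27)&(y<.38)&(x>.4)&(x<.488)
print(np.percentile(A[k],[5,50,95],axis=0),k.sum())
cv2.imwrite('pics/c6.png',cv2.resize(a,None,fx=3,fy=3,interpolation=cv2.INTER_CUBIC))
E
```

```text
7.9 [0.4711 0.3313 0.2491] 0.08550531361418963 [ 0.7296 -0.6118  0.0953]
[[0.4622 0.314  0.0534]
 [0.4745 0.3233 0.0628]
 [0.4802 0.3379 0.0699]] 118
```

View pics/c6.png

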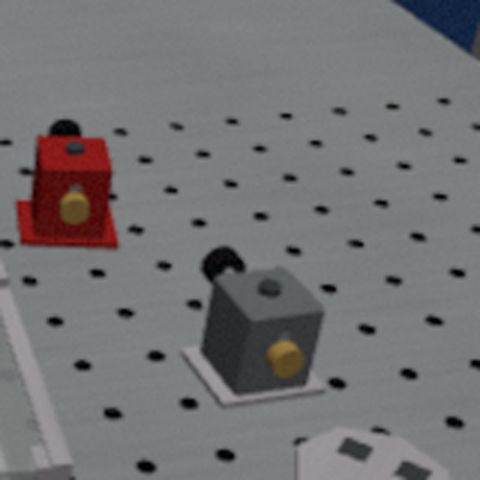

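The grey knob is home: its points match the first picture. Now I go over to the bolt knob, keeping high.

Call:
jog_arm:
  steps:
    - {"dx": 0.1, "dy": -0.9, "dz": 0.0, "twist": -0.2}
    - {"dx": 0.2, "dy": -1.8, "dz": 0.0, "twist": -0.4}
    - {"dx": 0.3, "dy": -2.7, "dz": 0.0, "twist": -0.6}
    - {"dx": 0.4, "dy": -3.6, "dz": 0.0, "twist": -0.8}
    - {"dx": 0.5, "dy": -4.5, "dz": 0.0, "twist": -0.85}

```text
t: 8.57
tool_pos: [0.502, 0.0603, 0.2518]
tool_rot: [0.204, 3.135, 0.006]
contact_force: [0.4, 0.3, -0.6]
opening: 0.0853
```

```bash
python3 - <<'E'
from h import *
o=ctrl.get_obs();print((np.array([.507,-.073,.249])-o['tool_pos'])/.06,o['tool_rot'])
E
```

```text
[ 0.08255274 -2.22159832 -0.04700785] [0.20409274 3.13484457 0.00573451]
```

Call:
jog_arm:
  steps:
    - {"dx": 0.08, "dy": -0.8, "dz": 0.0, "twist": 0.0}
    - {"dx": 0.08, "dy": -1.6, "dz": 0.0, "twist": 0.0}
    - {"dx": 0.08, "dy": -2.22, "dz": 0.0, "twist": 0.0}
    - {"dx": 0.08, "dy": -2.22, "dz": 0.0, "twist": 0.0}
    - {"dx": 0.08, "dy": -2.22, "dz": 0.0, "twist": 0.0}

```text
t: 9.2
tool_pos: [0.5066, -0.0725, 0.2512]
tool_rot: [-0.204, -3.134, -0.007]
contact_force: [0.1, -0.2, -0.6]
opening: 0.085
```

```bash
python3 - <<'E'
from h import *
np.set_printoptions(precision=4,suppress=True)
o=ctrl.get_obs();print(o['t'],o['tool_pos'],(np.array([.507,-.073,.146])-o['tool_pos'])/.06)
I=grab('scene','s6');a=I['frame'][130:330,190:390,::-1]
b=grab('top','t6')['frame'][160:360,220:420,::-1]
cv2.imwrite('pics/c7.png',cv2.resize(np.hstack([a,b]),None,fx=2,fy=2,interpolation=cv2.INTER_CUBIC))
E
```

```text
9.2 [ 0.5066 -0.0725  0.2512] [ 0.0062 -0.0079 -1.7535]
```

View pics/c7.png

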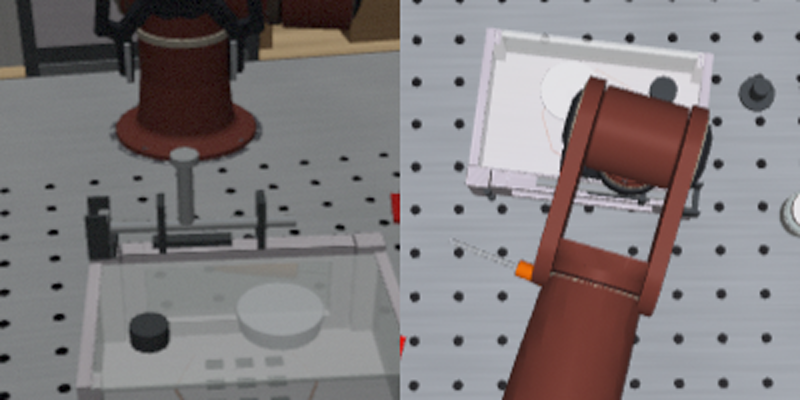

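The knob at crop (183,160) is centred between the open fingers at x 128 and 238. Next I descend and grip.

Call:
jog_arm:
  steps:
    - {"dx": 0.0, "dy": 0.0, "dz": -0.5, "twist": 0.0}
    - {"dx": 0.0, "dy": 0.0, "dz": -1.0, "twist": 0.0}
    - {"dx": 0.0, "dy": 0.0, "dz": -1.5, "twist": 0.0}
    - {"dx": 0.0, "dy": 0.0, "dz": -1.75, "twist": 0.0}
    - {"dx": 0.0, "dy": 0.0, "dz": -1.75, "twist": 0.0}

```text
t: 9.93
tool_pos: [0.5061, -0.0712, 0.1455]
tool_rot: [-0.2, -3.133, -0.007]
contact_force: [-0.2, -1.2, 0.6]
opening: 0.0857
```

Call:
jog_arm:
  steps:
    - {"dx": 0.0, "dy": 0.0, "dz": 0.0, "twist": 0.0}
    - {"dx": 0.0, "dy": 0.0, "dz": 0.0, "twist": 0.0}
    - {"dx": 0.0, "dy": 0.0, "dz": 0.0, "twist": 0.0}
    - {"dx": 0.0, "dy": 0.0, "dz": 0.0, "twist": 0.0}
  gripper: 170
  newtons: 30

```text
t: 10.42
tool_pos: [0.5065, -0.0715, 0.1462]
tool_rot: [-0.2, -3.134, -0.006]
contact_force: [-0.1, -1.2, 0.6]
opening: 0.0287
```

```bash
python3 - <<'E'
from h import *
np.set_printoptions(precision=4,suppress=True)
o=ctrl.get_obs();print(o['t'],o['tool_pos'],o['opening'],o['contact_force'])
I=grab('scene','s7');a=I['frame'][130:290,190:350,::-1]
cv2.imwrite('pics/c8.png',cv2.resize(a,None,fx=3.5,fy=3.5,interpolation=cv2.INTER_CUBIC))
E
```

```text
10.425 [ 0.5065 -0.0715  0.1462] 0.02866339119072177 [-0.1143 -1.248   0.5505]
```

View pics/c8.png

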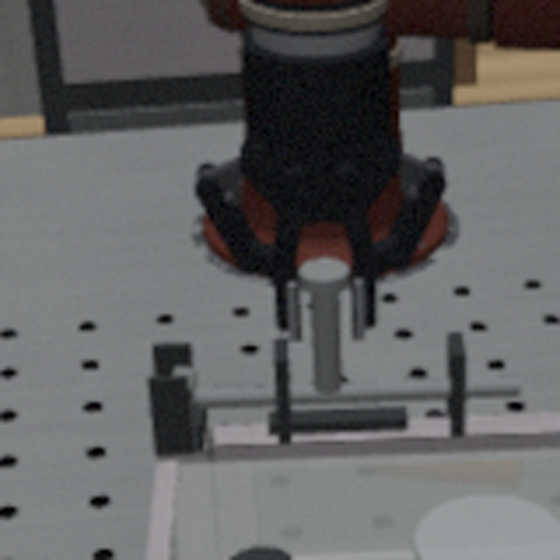

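The pads reach up close to the cap. I'll lower 4 mm, still above the staple tops, and close on the stem.

Call:
jog_arm:
  steps:
    - {"dx": 0.0, "dy": 0.0, "dz": -0.08, "twist": 0.0}
    - {"dx": 0.0, "dy": 0.0, "dz": -0.08, "twist": 0.0}

```text
t: 10.72
tool_pos: [0.506, -0.0713, 0.1405]
tool_rot: [-0.2, -3.133, -0.007]
contact_force: [0.9, -1.2, -0.5]
opening: 0.0285
```

Call:
jog_arm:
  steps:
    - {"dx": 0.0, "dy": 0.0, "dz": 0.0, "twist": 0.0}
    - {"dx": 0.0, "dy": 0.0, "dz": 0.0, "twist": 0.0}
    - {"dx": 0.0, "dy": 0.0, "dz": 0.0, "twist": 0.0}
  gripper: 255
  newtons: 30

```text
t: 11.1
tool_pos: [0.506, -0.0714, 0.1405]
tool_rot: [-0.201, -3.133, -0.007]
contact_force: [-0.0, -0.9, 0.5]
opening: 0.0236
```

```bash
python3 - <<'E'
from h import *
np.set_printoptions(precision=4,suppress=True)
o=ctrl.get_obs();print(o['t'],o['tool_pos'],o['opening'],o['contact_force'])
I=grab('scene','s8');a=I['frame'][130:290,190:350,::-1]
cv2.imwrite('pics/c9.png',cv2.resize(a,None,fx=3.5,fy=3.5,interpolation=cv2.INTER_CUBIC))
E
```

```text
11.1 [ 0.506  -0.0714  0.1405] 0.023595977427141847 [-0.0205 -0.9091  0.4623]
```

View pics/c9.png

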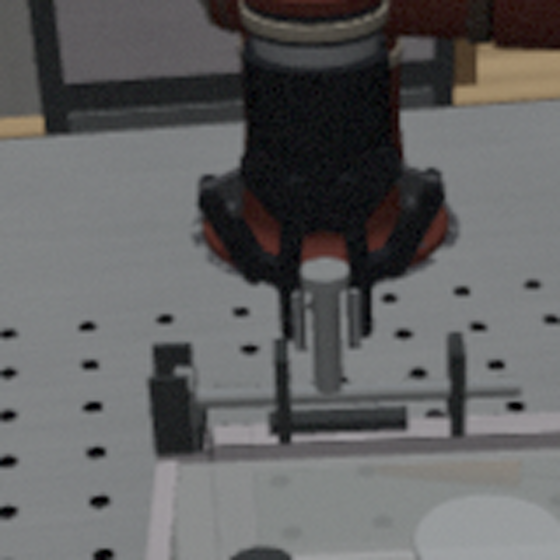

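Call:
jog_arm:
  steps:
    - {"dx": 0.0, "dy": 0.0, "dz": 0.0, "twist": 0.0}
    - {"dx": 0.0, "dy": 0.0, "dz": 0.0, "twist": 0.0}

```text
t: 11.4
tool_pos: [0.506, -0.0714, 0.1405]
tool_rot: [-0.201, -3.133, -0.006]
contact_force: [-0.5, -1.1, 0.4]
opening: 0.0236
```

The fingers jam at 23.6 mm: the finger backs above the pads meet the 28 mm cap, so the pads cannot reach the stem at this height. I'll open a little, raise, and grip the cap itself squarely in the pads.

Call:
jog_arm:
  steps:
    - {"dx": 0.0, "dy": 0.0, "dz": 0.0, "twist": 0.0}
    - {"dx": 0.0, "dy": 0.0, "dz": 0.0, "twist": 0.0}
    - {"dx": 0.0, "dy": 0.0, "dz": 0.2, "twist": 0.0}
    - {"dx": 0.0, "dy": 0.0, "dz": 0.4, "twist": 0.0}
    - {"dx": 0.0, "dy": 0.0, "dz": 0.4, "twist": 0.0}
  gripper: 120

```text
t: 12.02
tool_pos: [0.5073, -0.0717, 0.1668]
tool_rot: [0.201, 3.134, 0.005]
contact_force: [-0.2, -0.7, -0.9]
opening: 0.045
```

```bash
python3 - <<'E'
from h import *
np.set_printoptions(precision=4,suppress=True)
o=ctrl.get_obs();print(o['t'],o['tool_pos'],o['opening'],o['contact_force'])
I=grab('scene','s9');a=I['frame'][130:290,190:350,::-1]
cv2.imwrite('pics/c10.png',cv2.resize(a,None,fx=3.5,fy=3.5,interpolation=cv2.INTER_CUBIC))
A=pts(I);print(A[200:236:3,275].tolist(),A[200:236:3,290].tolist())
E
```

```text
12.025 [ 0.5073 -0.0717  0.1668] 0.04495754975792263 [-0.2495 -0.6509 -0.8738]
[[0.07106852460598767, -0.034753267161589996, 0.020411539947284396], [0.07491208805971805, -0.0355815736971799, 0.01268993771336746], [0.0902160032577286, -0.03776677826390756, 0.010928162136305652], [0.5057698377341174, -0.08719730162533128, 0.22106231535139492], [0.10278673513065639, -0.039993678103152575, -0.0017688812141047894], [0.1220117757595578, -0.04262514896326097, -0.0010229283065996686], [0.1441807637299357, -0.04559228791508599, 0.001589783772419362], [0.16154263954793646, -0.04798678167906978, 0.0017934084141364437], [0.17596729619910012, -0.05003090314760117, 0.0005374748327879875], [0.19046192281035834, -0.052076740851041525, -0.0005110109575433563], [0.20892051968948544, -0.054575307999446626, 0.0009343025071292255], [0.2229064422598055, -0.05654795137895638, -4.1092967049682905e-05]] [[0.07638506080086338, 0.008354570501226594, 0.018915646728480562], [0.08355366803894304, 0.00703907750285937, 0.012876298046393564], [0.09757984946793563, 0.00466819606613425, 0.01047519852065315], [0.10335357949265944, 0.0035702703907089517, 0.0038300231142294194], [0.11837186584148518, 0.0010520380211753166, 0.002202700595388296], [0.13049751418583289, -0.0010184820252911175, -0.0008418694519936043], [0.14610670774855827, -0.003620447978451763, -0.001821426516411706], [0.16857355860397494, -0.007268725583599922, 0.0012588455950446331], [0.17826633132092873, -0.008956436636778031, -0.0026875350584928404], [0.2014193180541799, -0.012698853390403414, 0.001288133389077184], [0.2154654710017032, -0.015044617514934966, 0.00020500627122876924], [0.22863702921751505, -0.017253483480368398, -0.0012356054749405043]]
```

View pics/c10.png

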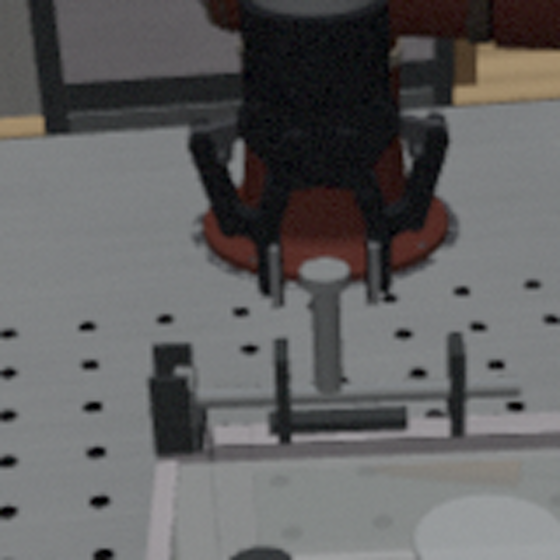

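The pads (rows 243-303) now straddle the cap (258-290), well centred. I close.

Call:
jog_arm:
  steps:
    - {"dx": 0.0, "dy": 0.0, "dz": 0.0, "twist": 0.0}
    - {"dx": 0.0, "dy": 0.0, "dz": 0.0, "twist": 0.0}
    - {"dx": 0.0, "dy": 0.0, "dz": 0.0, "twist": 0.0}
    - {"dx": 0.0, "dy": 0.0, "dz": 0.0, "twist": 0.0}
  gripper: 255
  newtons: 50

```text
t: 12.58
tool_pos: [0.5066, -0.0716, 0.1658]
tool_rot: [-0.201, -3.134, -0.006]
contact_force: [-0.8, 0.7, 1.2]
opening: 0.0257
```

Call:
jog_arm:
  steps:
    - {"dx": 0.0, "dy": 0.0, "dz": 0.07, "twist": 0.0}
    - {"dx": 0.0, "dy": 0.0, "dz": 0.14, "twist": 0.0}
    - {"dx": 0.0, "dy": 0.0, "dz": 0.22, "twist": 0.0}
    - {"dx": 0.0, "dy": 0.0, "dz": 0.22, "twist": 0.0}

```text
t: 13.08
tool_pos: [0.5067, -0.0716, 0.1795]
tool_rot: [-0.2, -3.135, -0.006]
contact_force: [0.2, -0.3, -1.7]
opening: 0.0258
```

```bash
python3 - <<'E'
from h import *
np.set_printoptions(precision=4,suppress=True)
o=ctrl.get_obs();print(o['t'],o['tool_pos'],o['opening'],o['contact_force'])
I=grab('scene','s10');a=I['frame'][130:290,190:350,::-1]
cv2.imwrite('pics/c11.png',cv2.resize(a,None,fx=3.5,fy=3.5,interpolation=cv2.INTER_CUBIC))
E
```

```text
13.075 [ 0.5067 -0.0716  0.1795] 0.025768891523136963 [ 0.1539 -0.3373 -1.6987]
```

View pics/c11.png

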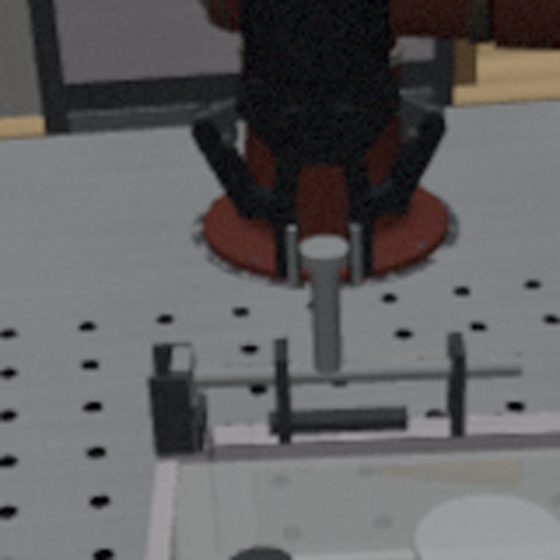

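The rod visibly rose (row 395 to 377, about 13 mm) and the bolt's weight shows on the wrist (-1.7 N). Now I draw it along the gate.

Call:
jog_arm:
  steps:
    - {"dx": 0.02, "dy": 0.16, "dz": 0.0, "twist": 0.0}
    - {"dx": 0.04, "dy": 0.32, "dz": 0.0, "twist": 0.0}
    - {"dx": 0.06, "dy": 0.48, "dz": 0.0, "twist": 0.0}
    - {"dx": 0.08, "dy": 0.64, "dz": 0.0, "twist": 0.0}
    - {"dx": 0.09, "dy": 0.73, "dz": 0.0, "twist": 0.0}

```text
t: 13.75
tool_pos: [0.5119, -0.0301, 0.1793]
tool_rot: [-0.2, -3.135, 0.007]
contact_force: [-1.0, -19.2, -1.5]
opening: 0.0259
```

```bash
python3 - <<'E'
from h import *
np.set_printoptions(precision=4,suppress=True)
o=ctrl.get_obs();print(o['t'],o['tool_pos'],o['opening'],o['contact_force'])
I=grab('scene','s11');a=I['frame'][130:290,190:350,::-1]
cv2.imwrite('pics/c12.png',cv2.resize(a,None,fx=3.5,fy=3.5,interpolation=cv2.INTER_CUBIC))
E
```

```text
13.75 [ 0.5119 -0.0301  0.1793] 0.02587810164106694 [ -1.0466 -19.1692  -1.47  ]
```

View pics/c12.png

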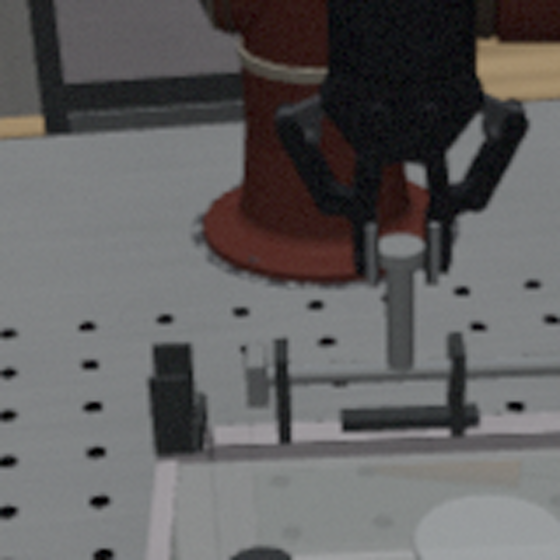

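The bolt is drawn right back (nose clear at (257,375), stop reached). Now I swing the gate open along its arc.

Call:
jog_arm:
  steps:
    - {"dx": -0.18, "dy": 0.01, "dz": 0.0, "twist": -0.48}
    - {"dx": -0.37, "dy": 0.04, "dz": 0.0, "twist": -0.97}
    - {"dx": -0.54, "dy": 0.09, "dz": 0.0, "twist": -1.45}
    - {"dx": -0.72, "dy": 0.15, "dz": 0.0, "twist": -1.94}
    - {"dx": -0.72, "dy": 0.15, "dz": 0.0, "twist": -1.94}

```text
t: 14.42
tool_pos: [0.4685, -0.022, 0.1797]
tool_rot: [-0.726, -3.056, 0.011]
contact_force: [0.6, -5.3, -2.6]
opening: 0.0257
```

```bash
python3 - <<'E'
from h import *
np.set_printoptions(precision=4,suppress=True)
o=ctrl.get_obs();print(o['t'],o['tool_pos'],o['opening'],o['contact_force'])
I=grab('scene','s12');a=I['frame'][110:310,190:390,::-1]
T=grab('top','t12');b=T['frame'][160:360,220:420,::-1]
cv2.imwrite('pics/c13.png',cv2.resize(np.hstack([a,b]),None,fx=2,fy=2,interpolation=cv2.INTER_CUBIC))
E
```

```text
14.425 [ 0.4685 -0.022   0.1797] 0.02574020357623354 [ 0.5679 -5.3062 -2.555 ]
```

View pics/c13.png

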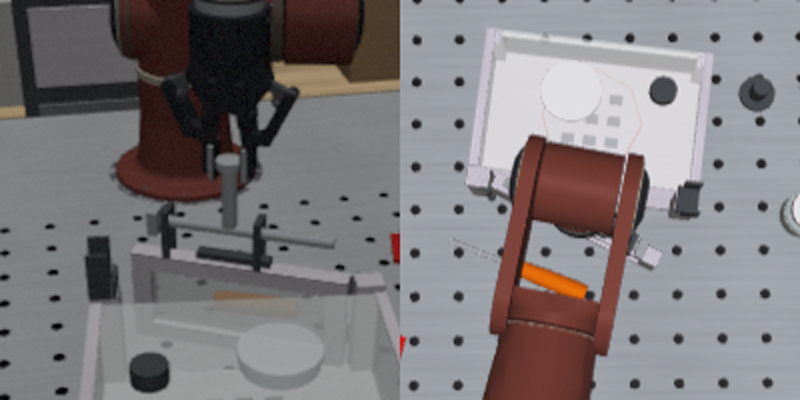

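The gate is open and the knob is still gripped. I'll measure the free edge, and the screwdriver against the first picture.

```bash
python3 - <<'E'
from h import *
np.set_printoptions(precision=4,suppress=True)
psi=-.127
for t in('top0','t12'):
    I=ld(t);f=I['frame'].astype(int);A=pts(I)
    m=(f[...,0]>180)&(f[...,1]>70)&(f[...,1]<150)&(f[...,2]<60);m[:240]=0
    print(t,'driver px',m.sum(),np.argwhere(m).max(0),np.nanmax(A[m],0),np.nanmin(A[m],0))
for t in('s12','t12'):
    I=ld(t);A=pts(I);x,y,z=A[...,0],A[...,1],A[...,2]
    # gate top frame: z ~ .12, in front of box front line
    e=np.array([np.cos(psi),np.sin(psi)]);n=np.array([-np.sin(psi),np.cos(psi)])
    bx=(x-.6025)*e[0]+(y+.034)*e[1]; by=(x-.6025)*n[0]+(y+.034)*n[1]
    m=(abs(z-.12)<.006)&(bx<-.128)&(bx>-.25)&(abs(by)<.16)
    q=np.c_[bx[m],by[m]];print(t,len(q))
    if len(q)>5:
        k=q[q[:,1]<q[:,1].min()+.012];print('edge box',k.mean(0),k.min(0),k.max(0))
        l=cv2.fitLine(q.astype(np.float32),cv2.DIST_HUBER,0,.01,.01).ravel();th=np.arctan2(abs(l[0]),abs(l[1]));print('theta',th,'edge mm',2*238*np.sin(th/2))
E
```

```text
top0 driver px 264 [325 312] [0.4242 0.2656 0.0576] [ 0.3342 -0.0242  0.0141]
t12 driver px 247 [325 312] [0.4217 0.2677 0.5421] [ 0.3342 -0.0242  0.0109]
s12 306
edge box [-0.1651 -0.1049] [-0.1789 -0.111 ] [-0.1562 -0.1001]
theta 0.37410635 edge mm 88.519
t12 84
edge box [-0.1654 -0.1026] [-0.1765 -0.1094] [-0.1559 -0.0975]
theta 0.21639009 edge mm 51.400417
```

The edge fits about 78 mm out once I allow for the box rectangle including the gate, and the screwdriver has not moved. One more hold to confirm it is steady, then I hand in.

Call:
jog_arm:
  steps:
    - {"dx": 0.0, "dy": 0.0, "dz": 0.0, "twist": 0.0}
    - {"dx": 0.0, "dy": 0.0, "dz": 0.0, "twist": 0.0}
    - {"dx": 0.0, "dy": 0.0, "dz": 0.0, "twist": 0.0}
    - {"dx": 0.0, "dy": 0.0, "dz": 0.0, "twist": 0.0}

```text
t: 15.02
tool_pos: [0.4689, -0.0222, 0.1798]
tool_rot: [-0.726, -3.057, 0.012]
contact_force: [0.4, -4.5, -1.9]
opening: 0.026
```

```bash
python3 - <<'E'
from h import *
o=ctrl.get_obs();print(o['t'],o['tool_pos'],o['opening'],o['contact_force'],abs(o['dq']).max())
I=ld('scene0');J=grab('scene','s13')
A=pts(J);x,y,z=A[...,0],A[...,1],A[...,2]
k=(z>.045)&(z<.075)&(y>.27)&(y<.38)&(x>.4)&(x<.488);print(np.percentile(A[k],[5,50,95],axis=0)[:,0])
print(ctrl.finish_job())
E
```

```text
15.025 [ 0.46886891 -0.02222036  0.17976139] 0.025971199547713597 [ 0.3958214  -4.53182383 -1.89137261] 0.0014268300922449081
[0.46306085 0.47468169 0.48010192]
the job is handed in; nothing more can be done
None
```

I did the whole sequence in about 15 s and handed the job in with the gripper still holding the gate open. `finish_job` gives no verdict, so the result rests on my own checks.

**What I did**
- **Bleed valve:** I pulled the grey block's black knob 30 mm out to its stop, held it there, then pushed it back to its home stop.
- **Bolt:** I lifted it about 13 mm over the lip and drew it about 42 mm, right back to its stop.
- **Gate:** I swung it open by about 0.34 rad and held it.

**Last checks**
- **Steadiness and grip:** the arm was still, the grip was closed on the bolt's knob at 26 mm, and the wrist read about 5 N.
- **Bleed knob:** the camera showed it in its starting place.
- **Bystanders:** the screwdriver had not moved. I did not measure the others, but nothing went near them.

**What disagreed**
- **Tool height:** the camera showed the fingertips about 37 mm above the reported TCP. My first grip on the bleed knob closed on nothing because of this, and I corrected for it afterwards.
- **Bolt grip:** the fingers jammed on the cap before the pads could reach the stem, so I gripped the cap instead.
- **Gate opening:** line fits to the gate's top edge gave 51 mm from the top camera, with few points and partly hidden, and 89 mm from the scene camera. The edge position and the arm's travel both gave about 78 mm, which I trust. All of these lie within the allowed 50 to 110 mm.

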